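Square check of a mould insert on the granite plate

TASK

Make the steel mould insert on the granite plate ready for its squareness check: first put the green-marked setting block that stands in front of its blue face back, fully home, into the green-tagged slot of the wooden case. Then stand the engineer's square upright on the plate with the outer edge of its blade flush against the middle of the blue face, square to it, and leave it there: hold it by its stock only, never by the blade, and set both things down rather than drop them. Do not shift the insert, and leave the comparator stand, the weight, the cleaner bottle and the blue block alone.

Things in the scene. Friction and masses are not known exactly. Their poses are not given: they have to be found in the camera images.
- plate: black granite surface plate, fixed, 300 (x) x 400 (y) x 50 mm high. Origin: centre of its underside, on the bench; x and y along its sides; its top is 50 mm above the origin. Insert, square, setting block, comparator, weight and cleaner stand on it.
- insert: steel mould insert, loose, 3 kg, to stay where it is: block 70 (x) x 100 (y) x 60 mm high, with a core 38 x 60 mm on top (71 mm high in all) and two brass nipples on its far side. Origin: centre of its underside, z up. Its long face at x = -35 mm, inked blue, looks to the robot's right (insert x within 0.55 rad of world y).
- insert_face (a point): foot of the middle of the insert's blue face, at plate level; axes as the insert's: x points into the insert, y along the face (which reaches 50 mm to either side), z up. The face lies at x = 0.
- square: engineer's square, upright on the right half of the plate, loose, 280 g (up to a third more or less): dark stock 66 x 20 x 20 mm high, blade rising from its front end. Origin: foot of the blade's outer edge, mid-width; x = 0 is the plane of blade edge and stock end to bring against the face. Stock runs to x = -66 mm, y across it, z up. Starts with x within 0.7 rad of world y.
- stock_grip (a point): middle of the free part of the square's stock (x = -26 to -66 mm), 46 mm behind the square's origin and 10 mm up, axes as the square's; grip across y, 20 mm wide. The centre of mass lies 18 mm ahead of it, 14 mm higher. The blade ahead is so tall that the gripper must lean back from it (towards the square's -x), about 35 degrees, to get down to the stock.
- square_blade: the bright blade of the square, fixed to it: x = -26 to 0 mm, 5 mm thick, from the stock's top (20 mm) up to 100 mm above the plate. Same origin and axes as the square. Not to be gripped.
- blade_edge (a point): point on the blade's outer edge (the plane to bring against the face), 55 mm above the square's origin
- setting_block: steel setting (gauge) block with green marks, upright, loose, 24 x 24 x 70 mm high, 315 g (up to a third more or less). Origin: centre of its underside, z up. Its centre stands 28 to 50 mm in front of the blue face, where the square has to go; its x is within 0.2 rad of the insert's x.
- case: light wooden gauge case, fixed: open tray 38 mm high, x = -42 to 89 mm, 196 mm wide (y); its open lid lies flat beyond (to x = 215 mm, 22 mm high). Origin: on the bench under the middle of a row of four pockets along y, 44 mm apart, each with a colour tag on the robot's side; the order of green, blue, yellow, red changes. Only the blue one is filled.
- green_slot (a point): centre of the floor of the pocket with the green tag; axes as the case's, z up. Pocket 27 x 27 mm (sides along x and y), 22 mm deep, mouth chamfered 2 mm; the block's origin comes to this point when home, either way round. Next pockets 44 mm away along y; along x nothing beside it is taller than 38 mm above the bench.
- blue_block: bystander: gauge block with blue marks, 24 x 24 x 50 mm, standing in the blue pocket, loose. Origin: centre of its underside
- comparator: bystander: dial comparator stand, loose, 1.7 kg: base 60 x 50 x 50 mm, column up to 215 mm, an arm to its own +x at 190 mm with a dial of 56 mm diameter, reaching 113 mm from the origin. Origin: centre of the base's underside. At the far left corner of the plate.
- weight: bystander: round steel weight, 52 mm diameter, 28 mm high, with a hub of 22 mm diameter up to 38 mm, loose. Origin: centre of its underside. On the right half of the plate, nearer or farther than the square.
- cleaner: bystander: white bottle with a blue cap, 44 mm diameter, 110 mm high, loose. Origin: centre of its underside. At the near left corner of the plate.
Things that resemble listed ones, but are neither listed nor needed, are in the scene too. Of the things that look like the square, the middle-sized one is meant.

How it is judged:
By the outcome, as a careful person would: the job done as asked, in the order asked, and still so for the second after the job is handed in, with the robot touching nothing.
It also fails if it takes over 61 s, if anything falls off the work surface, if the arm or the gripper's body presses on something with over 40 N, if the wrist force passes 120 N, or if a joint passes its speed limit or range.

ROBOT

A 6-joint arm with a two-finger parallel gripper is mounted at the origin on the work surface. World frame = base frame: x ahead of the robot, y to its left, z up, the work surface at z = 0. Lengths are in mm, angles in rad, forces in N, time in s.
With the tool pointing down it reaches from about 275 to 875 mm from the base axis. Payload 12.5 kg.
Tool frame: the origin (TCP) lies at the very end of the fingers, on their centre line; the grasp point (between the pads) lies 19 mm behind it; z points along the fingers, y is the line along which they close (so a half turn about z gives the same grasp; the last joint's range is limited). The gripper opens to 85 mm and grips with 20 to 120 N. Pads are 22 mm wide; open, the fingers measure 114 mm over their backs; the gripper's body (76 mm by 85 mm) begins 54 mm behind the grasp point. The pads swing forward as they close: fully open they stand 13 mm farther back than shut.
Start: joints at [-1.246, 0.351, 1.652, -0, 1.139, -0.085], TCP at [219.151, -504.437, 231.29] pointing down, gripper open.
Joint ranges: [-2.75, 2.75], [-0.79, 2.1], [0.01, 2.65], [-1.57, 4.71], [0.07, 3.14], [-2.87, 2.87]. Speed limits (rad/s): [2.22, 2.22, 2.79, 3.14, 3.14, 3.14].

INTERFACE

Orientations are given as a unit quaternion [w, x, y, z].
In Python, from plant import manip gives the robot as it stands.
- The arm moves only by the tool play_rows, never from a script. Its argument "plan" is a list of rows, each a list of 7 numbers: the shift along the tool's x, y, z in units of 30 mm (1.0 is 30 mm), then the turn, a rotation vector about the tool's x, y, z in units of 360 degrees (1.0 is 360 degrees), then the opening, from -1 (shut) to 1 (fully open). In form: [[tx, ty, tz, ax, ay, az, claw], ...]. A call has 1 to 8 rows; each row shifts and turns the commanded pose from where the row before left it, along the tool's axes as they then stand; what a row does not reach is not made up. A row lasts 1/12 s, in which the tool goes at most 41.7 mm and 7.16 degrees, less where a joint would pass 70% of its speed; a pose out of reach is approached as far as the arm can. A call with a number of a shift or a turn outside -1 to 1 is refused whole. A call with a gripper value outside its range is refused whole. The fingers move at their own pace and stop on an object; "squeeze" is the grip in N (left out, the last holds). Time passes only in rows, so rows that do not move let the fingers close. It gives the time, the measured TCP pose, the force, the opening and the grip force at its end, in the units of the state.
- manip.get_obs(): the state, without advancing time (a new reading comes with each control period).
- manip.read_camera(name): name is "side" or "top"; returns a dict with "color" (384x512x3 uint8, blue, green, red), "fx", "fy", "cx", "cy" (pixels), "pose" (4x4, takes a point from camera to world coordinates). Camera axes: x right, y down, z forward; pixel columns grow to the right and rows downward; lengths in mm; the calibration is good to about 2 mm. A picture is of the moment at which its call begins. There is no depth.
- manip.finish_job(): hands the job in; it is judged then, once.
The state is a dict: "t": time; "joints": joint angles; "qvel": joint speeds; "tau": joint torques, N m; "tcp_pos": TCP position; "ee_rot": TCP orientation; "ft_force": force on the tool from outside, world axes, zero at the start; "ft_torque": the same for the moment, N m; "gripper_width": finger opening in mm; "gripper_force": force on a finger pad.
Only numpy, scipy, OpenCV 4.12 (cv2) and the standard library are available. Lean on these libraries where they do the work, as an engineer would, in place of code of your own. Each camera call takes 0.05 s, during which the arm holds its last target. There are 200 camera calls.

## Working session

There is one attempt and no reset: what is moved stays moved. The work goes in short steps, Python scripts to look and compute and a tool call to move; the robot and the scene stay as the last step left them, time stands still between calls to the robot, and variables do not carry over. Pictures are saved under pics/ and viewed, at most 10 in all, crops included, and the job is handed in when it is done.

Besides the shell and the picture viewer there is one more tool, called after "Request:" as name(argument=value, ...) on one line, values as JSON. play_rows: Moves the arm, as the interface text tells. Shifts and turns lie within -1 to 1; 1 stands for 30 mm of shift or 360 degrees of turn. Its arguments: {"type":"object","properties":{"plan":{"type":"array"},"squeeze":{"type":"number"}},"required":["plan"]}

```bash
mkdir -p pics; ls
python3 - <<'E'
from plant import manip
import cv2,numpy as np
for n in("top","side"):
    c=manip.read_camera(n);cv2.imwrite(f"pics/{n}0.png",c["color"])
    print(n,c["fx"],c["fy"],c["cx"],c["cy"],np.round(c["pose"],3).tolist())
    np.savez(f"{n}0.npz",**c)
print(manip.get_obs())
E
```

```text
pics
top 475.3427021423062 475.3427021423062 261.5122951686169 184.01063468548202 [[-0.01, -0.982, 0.191, 246.703], [-1.0, 0.009, -0.005, 87.553], [0.003, -0.191, -0.982, 1326.445], [0.0, 0.0, 0.0, 1.0]]
side 384.9554013325508 384.9554013325508 248.67982656546656 188.2565323440894 [[0.993, -0.092, 0.07, 455.102], [-0.115, -0.788, 0.605, -503.451], [-0.0, -0.609, -0.793, 833.887], [0.0, 0.0, 0.0, 1.0]]
{'t': 0.1, 'joints': array([-1.24560761e+00,  3.51213857e-01,  1.65233119e+00, -1.06138722e-06,
        1.13907789e+00, -8.46182043e-02]), 'qvel': array([-0.00063106, -0.00277812, -0.00069286, -0.00046043,  0.00029325,
       -0.00045478]), 'tau': array([ 6.86039239e-04, -5.06835723e+01, -2.91877252e+01, -1.09406960e-04,
        2.61926725e-03,  5.46673064e-06]), 'tcp_pos': array([ 219.06221153, -504.18703401,  230.80598092]), 'ee_rot': array([-5.11365226e-04,  9.79080457e-01,  2.03472832e-01, -6.22934706e-05]), 'ft_force': array([-0.25593753,  1.30498749,  0.41006699]), 'ft_torque': array([-0.0105316 ,  0.01784799, -0.01956377]), 'gripper_force': 0.0, 'gripper_width': 85.20381966583277}
```

View pics/top0.png

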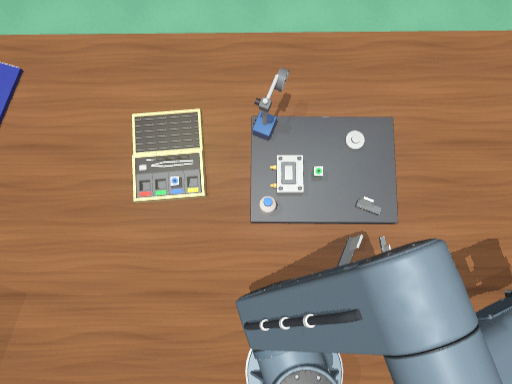

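View pics/side0.png

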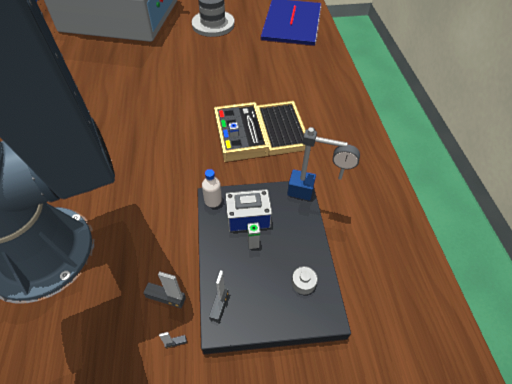

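Top view: square on the plate at (369,206), insert (290,174), setting block (319,171), and green tag (160,190). Side view: block top (254,229), square (220,300). The larger and smaller look-alikes are off the plate. I'll zoom in next.

```bash
cat > h.py <<'E'
import numpy as np,cv2
from plant import manip
from scipy.spatial.transform import Rotation as R
def load(n,f=None): return dict(np.load(f or f"{n}0.npz"))
def ray(c,uv):
    uv=np.atleast_2d(uv).astype(float);P=c["pose"]
    d=np.c_[(uv[:,0]-c["cx"])/c["fx"],(uv[:,1]-c["cy"])/c["fy"],np.ones(len(uv))]@P[:3,:3].T
    return P[:3,3],d
def onz(c,uv,z):
    o,d=ray(c,uv);return o+d*((z-o[2])/d[:,2])[:,None]
def proj(c,p):
    p=(np.atleast_2d(p)-c["pose"][:3,3])@c["pose"][:3,:3]
    return np.c_[c["fx"]*p[:,0]/p[:,2]+c["cx"],c["fy"]*p[:,1]/p[:,2]+c["cy"]]
def crop(c,x0,y0,w,h,s,name):
    im=cv2.resize(c["color"][y0:y0+h,x0:x0+w],None,fx=s,fy=s,interpolation=cv2.INTER_CUBIC)
    for k in range(0,w,10): cv2.putText(im,str(x0+k),(k*s,8),0,.3,(0,255,255));cv2.line(im,(k*s,10),(k*s,14),(0,255,255))
    for k in range(0,h,10): cv2.putText(im,str(y0+k),(0,k*s+4),0,.3,(0,255,255))
    if name: cv2.imwrite(name,im)
    return im
E
python3 - <<'E'
from h import *
t,s=load("top"),load("side")
a=crop(t,265,150,120,72,6,"");b=crop(s,195,180,90,145,4,"")
cv2.imwrite("pics/a.png",a)
c=crop(t,128,145,82,60,6,"");d=crop(s,210,98,62,66,5,"")
o=np.zeros((580,800,3),np.uint8);o[:b.shape[0],:360]=b;o[:330,380:690]=d;cv2.imwrite("pics/b.png",o)
o=np.zeros((600,800,3),np.uint8)
cv2.imwrite("pics/c.png",c)
E
```

```text
(no output)
```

View pics/a.png

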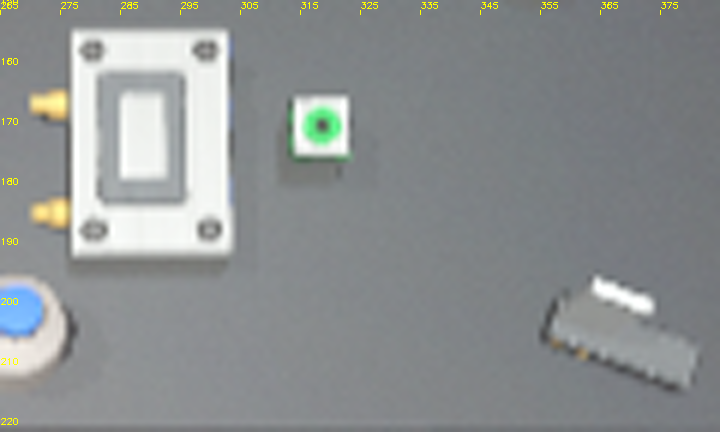

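View pics/b.png

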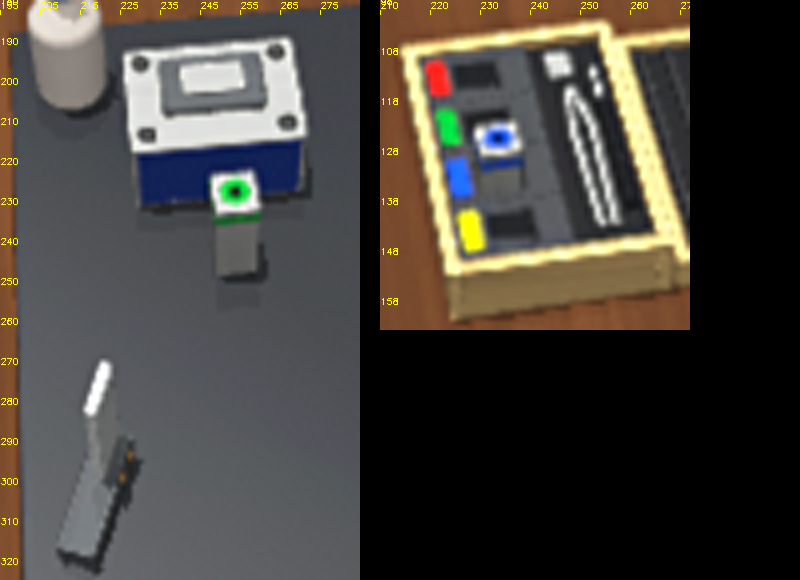

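View pics/c.png

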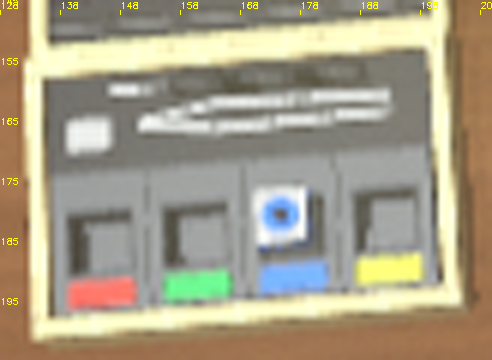

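Crops show: insert top spans (277..303,155..192) in the top view, block top (314..323,166..176), blade top (364..374,197..202), stock (357..380,198..214). The green pocket mouth is at about (160,185), with its tag below. Next I'll measure these by masks.

```bash
cat > m.py <<'E'
from h import *
K=8
def rect(c,x0,y0,w,h,f):
    im=cv2.resize(c["color"][y0:y0+h,x0:x0+w],None,fx=K,fy=K,interpolation=cv2.INTER_LINEAR)
    m=f(im.astype(int)).astype(np.uint8)
    cs,_=cv2.findContours(m,cv2.RETR_EXTERNAL,cv2.CHAIN_APPROX_NONE)
    k=max(cs,key=cv2.contourArea)[:,0].astype(float)
    return (k+.5)/K-.5+[x0,y0]
def fit(c,k,z,tag):
    p=onz(c,k,z)[:,:2].astype(np.float32)
    (cx,cy),(w,h),a=cv2.minAreaRect(p)
    if w<h: w,h,a=h,w,a+90
    print(tag,"c",np.round([cx,cy],1),"size",round(w,1),round(h,1),"longdir deg",round((a+90)%180-90,1))
    return np.array([cx,cy]),a
white=lambda i:i.min(2)>150
def wg(i): return (i.min(2)>150)|((i[...,1]>150))
def tri(uvt,uvs,t,s):
    o1,d1=ray(t,uvt);o2,d2=ray(s,uvs);d1,d2=d1[0],d2[0]
    a=np.linalg.lstsq(np.c_[d1,-d2],o2-o1,rcond=None)[0]
    return (o1+a[0]*d1+o2+a[1]*d2)/2,np.linalg.norm(o1+a[0]*d1-o2-a[1]*d2)
E
python3 - <<'E'
from m import *
t,s=load("top"),load("side")
R_={}
for n,c,ins,blk,bl in(("top",t,(272,150,38,48),(308,160,22,22),(360,192,17,14)),("side",s,(222,186,52,36),(245,220,16,16),(213,267,12,20))):
    fit(c,rect(c,*ins,white),110,n+" insert")
    fit(c,rect(c,*blk,wg),120,n+" block")
    fit(c,rect(c,*bl,white),150,n+" blade top")
st=rect(t,352,194,33,26,lambda i:(i[...,1]>110)&(i[...,1]<165));fit(t,st,70,"stock t")
col={"red":lambda i:(i[...,2]>180)&(i[...,1]<140),"green":lambda i:(i[...,1]>180)&(i[...,0]<180)&(i[...,2]<150),"blue":lambda i:(i[...,0]>180)&(i[...,2]<140),"yellow":lambda i:(i[...,2]>180)&(i[...,0]<120)&(i[...,1]>160)}
T={"red":(136,187,20,13),"green":(152,187,20,12),"blue":(168,186,17,12),"yellow":(184,184,18,11)}
S={"red":(216,107,11,13),"green":(219,117,10,12),"blue":(221,126,11,14),"yellow":(223,137,11,14)}
for k in col:
    ct=rect(t,*T[k],col[k]);cs=rect(s,*S[k],col[k])
    a=cv2.minAreaRect(ct.astype(np.float32))[0];b=cv2.minAreaRect(cs.astype(np.float32))[0]
    p,g=tri(a,b,t,s);print(k,np.round(a,1),np.round(b,1),np.round(p,1),"gap",round(g,1))
# pocket dark: mouth outlines
for nm,b in(("red",(138,176,14,17)),("green",(153,175,16,17)),("yellow",(185,171,16,18))):
    k=rect(t,*b,lambda i:i[...,1]<100); print(nm,"dark",k.min(0),k.max(0))
E
```

```text
top insert c [510.9   6.5] size 102.8 71.5 longdir deg -0.5
top block c [515.3 -66.1] size 28.3 25.9 longdir deg -0.4
top blade top c [ 433.9 -186.1] size 28.3 10.8 longdir deg 69.1
side insert c [512.    6.3] size 100.9 71.3 longdir deg -0.4
side block c [515.4 -67.7] size 25.1 24.9 longdir deg 89.4
side blade top c [ 435.  -186.4] size 29.0 7.3 longdir deg 68.4
stock t c [ 426.9 -203.2] size 90.9 69.8 longdir deg 89.4
red [144.8 193.5] [221.  113.2] [474.  402.2  36.7] gap 1.2
green [160.4 192.1] [223.1 123.1] [477.6 359.6  35.1] gap 0.4
blue [176.7 190.5] [225.4 133.1] [480.9 314.4  36.9] gap 0.1
yellow [187.2 190. ] [227.7 143.7] [485.1 288.2  19.2] gap 0.5
red dark [139.0625 180.3125] [146.8125 190.0625]
green dark [155.1875 179.6875] [158.3125 188.5625]
yellow dark [187.0625 176.8125] [193.8125 185.8125]
```

Run:
```python
from m import *
t,s=load("top"),load("side")
print("pockets top z36",np.round(onz(t,[(144.7,185.3),(160.6,184.2),(192.4,181.5)],36),1).tolist())
# side pockets red & yellow by eye (mouth centre): crop d /5+(210,98), minus 380 offset
print("side pockets z36",np.round(onz(s,[(210+96/5,98+76/5),(210+133/5,98+225/5)],36),1).tolist())
bw=lambda i:(i[...,1]>150)|((i[...,0]>190))
a=rect(t,168,174,13,13,white);b=rect(s,226,120,14,12,white)
ca,cb=[(k.min(0)+k.max(0))/2 for k in(a,b)]
ca=cv2.minAreaRect(a.astype(np.float32))[0];cb=cv2.minAreaRect(b.astype(np.float32))[0]
print("blue top",ca,cb,tri(ca,cb,t,s))
for z in(62,64,66):fit(t,a,z,"bt");fit(s,b,z,"bs")
# case wood in side and top: lines
wood=lambda i:(i[...,2]>190)&(i[...,1]>170)&(i[...,0]<190)&(i[...,2]-i[...,0]>25)
for c,n,box,in(((t,"t",(126,103,86,104))),((s,"s",(208,95,105,75)))):
    k=rect(c,*box,wood);fit(c,k,38,"case "+n)
    print(np.round(cv2.boxPoints(cv2.minAreaRect(k.astype(np.float32))),1).tolist())
# square check
th=np.radians(68.7);x=np.array([np.cos(th),np.sin(th)]);y=np.array([-x[1],x[0]]);o=np.array([434.5,-186.2])+13*x
P=[np.r_[o+a*x+b*y,z] for a,b,z in((-66,10,70),(-66,-10,70),(0,10,70),(0,-10,70),(-66,10,50),(-66,-10,50))]
print(o,"top",np.round(proj(t,P),1).tolist(),"side",np.round(proj(s,P),1).tolist())
```

```text
pockets top z36 [[496.6, 403.2, 36.0], [499.2, 359.4, 36.0], [506.0, 271.7, 36.0]]
side pockets z36 [[499.6, 400.4, 36.0], [509.9, 271.5, 36.0]]
blue top (174.0, 180.0) (233.1840057373047, 125.54055786132812) (array([505.39299446, 318.12428822,  60.93927479]), np.float64(0.4873766440986274))
bt c [505.5 318.1] size 35.6 34.5 longdir deg -0.5
bs c [505.1 317. ] size 26.0 25.3 longdir deg -83.5
bt c [505.1 317.7] size 35.6 34.4 longdir deg -0.5
bs c [505.  314.9] size 25.9 25.2 longdir deg -83.5
bt c [504.7 317.4] size 35.5 34.4 longdir deg -0.5
bs c [504.9 312.7] size 25.8 25.2 longdir deg -83.5
case t c [585.5 344. ] size 254.9 198.9 longdir deg 4.0
[[127.30000305175781, 112.30000305175781], [199.8000030517578, 107.80000305175781], [205.3000030517578, 196.89999389648438], [132.8000030517578, 201.39999389648438]]
case s c [586.5 336.8] size 252.5 212.8 longdir deg 4.0
[[213.60000610351562, 106.5999984741211], [300.5, 95.9000015258789], [306.6000061035156, 145.5], [219.6999969482422, 156.1999969482422]]
[ 439.222266   -174.08801404] top [[379.3, 214.1], [381.6, 207.2], [355.8, 205.4], [358.2, 198.5], [377.5, 215.1], [379.8, 208.2]] side [[208.5, 316.6], [218.1, 319.1], [218.5, 286.2], [227.6, 288.5], [209.3, 320.0], [218.7, 322.5]]
```

```bash
cat >> h.py <<'E'
def pose():
    o=manip.get_obs();q=o["ee_rot"];return o["tcp_pos"],R.from_quat([q[1],q[2],q[3],q[0]])
def down(yaw,lean=0):
    "tool x at yaw, lean back deg"
    a,l=np.radians(yaw),np.radians(lean);x=np.array([np.cos(a),np.sin(a),0]);z=np.array([0,0,1.])
    tz=np.sin(l)*x-np.cos(l)*z;tx=np.cos(l)*x+np.sin(l)*z
    return R.from_matrix(np.c_[tx,np.cross(tz,tx),tz])
def go(p,Rt,n,start=None):
    p0,R0=start or pose();rv=(R0.inv()*Rt).as_rotvec()
    for i in range(n):
        Ri=R0*R.from_rotvec(rv*i/n);d=Ri.inv().apply((np.array(p)-p0)/n)/30
        print(",".join(map(str,np.r_[np.round(d,3),np.round(rv/n/2/np.pi,4)])))
    return np.array(p,float),Rt
E
python3 - <<'E'
from m import *
t,s=load("top"),load("side")
g=t["color"].astype(int).sum(2)//3
print("rows173-196 col158-163",g[173:197,158:164].mean(1).astype(int))
print("cols150-171 rows182-187",g[182:188,150:172].mean(0).astype(int))
for c in(160,):
  print(t["color"][173:197,160].tolist())
go([515.4,-67,190],down(89.5),16)
E
```

```text
rows173-196 col158-163 [161 161 162 162 162 145 105 102 141 159 160 161 162 161 157 141 146 168
 167 169 167 169 150 209]
cols150-171 rows182-187 [148 162 143 162 162 105  77  91 150 159 162 163 163 163 163 150 150 164
 145 164 183 197]
[[162, 162, 161], [160, 162, 160], [161, 164, 161], [162, 164, 162], [164, 165, 163], [146, 146, 146], [100, 107, 109], [95, 102, 103], [143, 146, 145], [161, 163, 161], [163, 165, 162], [163, 165, 162], [163, 164, 163], [164, 164, 162], [164, 164, 162], [153, 154, 151], [151, 152, 151], [152, 201, 143], [142, 237, 111], [147, 249, 111], [149, 249, 111], [145, 221, 127], [125, 139, 132], [170, 221, 226]]
0.929,-0.589,0.086,-0.0,-0.0,-0.0115
0.969,-0.521,0.086,-0.0,-0.0,-0.0115
1.004,-0.45,0.086,-0.0,-0.0,-0.0115
1.034,-0.376,0.085,-0.0,-0.0,-0.0115
1.058,-0.301,0.085,-0.0,-0.0,-0.0115
1.077,-0.224,0.085,-0.0,-0.0,-0.0115
1.091,-0.146,0.085,-0.0,-0.0,-0.0115
1.098,-0.067,0.085,-0.0,-0.0,-0.0115
1.1,0.012,0.085,-0.0,-0.0,-0.0115
1.097,0.091,0.085,-0.0,-0.0,-0.0115
1.087,0.17,0.085,-0.0,-0.0,-0.0115
1.072,0.248,0.085,-0.0,-0.0,-0.0115
1.052,0.324,0.085,-0.0,-0.0,-0.0115
1.025,0.399,0.085,-0.0,-0.0,-0.0115
0.994,0.472,0.085,-0.0,-0.0,-0.0115
0.958,0.542,0.085,-0.0,-0.0,-0.0115
```

```bash
python3 -c "
from h import *
go([515.4,-67,190],down(89.5),21)"
```

```text
0.708,-0.449,0.065,-0.0,-0.0,-0.0087
0.731,-0.41,0.065,-0.0,-0.0,-0.0087
0.753,-0.369,0.065,-0.0,-0.0,-0.0087
0.772,-0.327,0.065,-0.0,-0.0,-0.0087
0.789,-0.284,0.065,-0.0,-0.0,-0.0087
0.803,-0.24,0.065,-0.0,-0.0,-0.0087
0.815,-0.196,0.065,-0.0,-0.0,-0.0087
0.825,-0.151,0.065,-0.0,-0.0,-0.0087
0.832,-0.106,0.065,-0.0,-0.0,-0.0087
0.836,-0.06,0.065,-0.0,-0.0,-0.0087
0.838,-0.014,0.065,-0.0,-0.0,-0.0087
0.838,0.032,0.065,-0.0,-0.0,-0.0087
0.835,0.078,0.065,-0.0,-0.0,-0.0087
0.829,0.124,0.065,-0.0,-0.0,-0.0087
0.821,0.169,0.065,-0.0,-0.0,-0.0087
0.811,0.214,0.065,-0.0,-0.0,-0.0087
0.798,0.258,0.065,-0.0,-0.0,-0.0087
0.782,0.301,0.065,-0.0,-0.0,-0.0087
0.765,0.344,0.065,-0.0,-0.0,-0.0087
0.745,0.385,0.065,-0.0,-0.0,-0.0087
0.722,0.425,0.065,-0.0,-0.0,-0.0087
```

Request:
play_rows(plan=[[0.71,-0.45,0.06,0,0,-0.0087,1],[0.73,-0.41,0.06,0,0,-0.0087,1],[0.75,-0.37,0.06,0,0,-0.0087,1],[0.77,-0.33,0.06,0,0,-0.0087,1],[0.79,-0.28,0.06,0,0,-0.0087,1],[0.8,-0.24,0.06,0,0,-0.0087,1],[0.81,-0.2,0.06,0,0,-0.0087,1],[0.82,-0.15,0.06,0,0,-0.0087,1]], squeeze=40)

```text
t: 0.77
tcp_pos: [332.1, -337.0, 216.6]
ee_rot: [-0.0, 0.911, 0.412, -0.0]
ft_force: [0.5, -0.2, 0.6]
gripper_width: 85.4
gripper_force: 0.0
```

Request:
play_rows(plan=[[0.83,-0.11,0.06,0,0,-0.0087,1],[0.84,-0.06,0.06,0,0,-0.0087,1],[0.84,-0.01,0.06,0,0,-0.0087,1],[0.84,0.03,0.06,0,0,-0.0087,1],[0.83,0.08,0.06,0,0,-0.0087,1],[0.83,0.12,0.06,0,0,-0.0087,1],[0.82,0.17,0.06,0,0,-0.0087,1],[0.81,0.21,0.06,0,0,-0.0087,1]])

```text
t: 1.43
tcp_pos: [445.3, -170.6, 202.2]
ee_rot: [-0.0, 0.8, 0.6, -0.0]
ft_force: [-0.6, 0.3, -0.3]
gripper_width: 85.6
gripper_force: 0.0
```

Request:
play_rows(plan=[[0.8,0.26,0.06,0,0,-0.0087,1],[0.78,0.3,0.06,0,0,-0.0087,1],[0.76,0.34,0.06,0,0,-0.0087,1],[0.74,0.38,0.06,0,0,-0.0087,1],[0.72,0.42,0.06,0,0,-0.0087,1],[0,0,0,0,0,0,1],[0,0,0,0,0,0,1]])

```text
t: 2.02
tcp_pos: [515.4, -67.5, 193.0]
ee_rot: [-0.0, 0.711, 0.703, -0.0]
ft_force: [-0.2, 0.2, 0.3]
gripper_width: 85.2
gripper_force: 0.0
```

```bash
python3 -c "
from h import *
p,r=pose();print(p,r.as_matrix().round(3).tolist(),manip.get_obs()['joints'],manip.get_obs()['ft_force'])
go([515.4,-67,86],down(89.5),5)"
```

```text
[515.42162305 -67.48941757 193.01976161] [[0.012, 1.0, -0.001], [1.0, -0.012, 0.0], [0.0, -0.001, -1.0]] [-2.19744034e-01  3.41805761e-01  1.76868892e+00 -6.59956647e-05
  1.03206721e+00 -2.08154511e-01] [-0.2253484   0.20719001  0.27020449]
0.003,0.001,0.713,-0.0,-0.0,-0.0001
0.003,0.0,0.713,-0.0,-0.0,-0.0001
0.003,0.0,0.713,-0.0,-0.0,-0.0001
0.003,0.0,0.713,-0.0,-0.0,-0.0001
0.003,-0.0,0.713,-0.0,-0.0,-0.0001
```

Request:
play_rows(plan=[[0,0,0.8,0,0,0,1],[0,0,0.8,0,0,0,1],[0,0,0.8,0,0,0,1],[0,0,0.8,0,0,0,1],[0.02,0,0.36,0,0,0,0],[0,0,0,0,0,0,-0.2],[0,0,0,0,0,0,-0.4],[0,0,0,0,0,0,-1]], squeeze=40)

```text
t: 2.68
tcp_pos: [516.0, -68.1, 88.0]
ee_rot: [0.001, 0.712, 0.702, 0.0]
ft_force: [0.2, 0.1, 0.3]
gripper_width: 38.5
gripper_force: 0.0
```

Request:
play_rows(plan=[[0,0,0,0,0,0,-1],[0,0,0,0,0,0,-1],[0,0,0,0,0,0,-1],[0,0,0,0,0,0,-1]], squeeze=60)

```text
t: 3.02
tcp_pos: [516.1, -68.0, 88.1]
ee_rot: [0.001, 0.712, 0.702, 0.001]
ft_force: [-2.0, -1.1, 8.1]
gripper_width: 23.1
gripper_force: 58.8
```

Request:
play_rows(plan=[[0,0,-0.4,0,0,0,-1],[0,0,-0.7,0,0,0,-1],[0,0,-0.8,0,0,0,-1],[0,0,-0.8,0,0,0,-1],[0,0,-0.8,0,0,0,-1],[0,0,-0.5,0,0,0,-1],[0,0,0,0,0,0,-1]])

```text
t: 3.6
tcp_pos: [516.7, -67.9, 210.0]
ee_rot: [0.002, 0.712, 0.702, 0.002]
ft_force: [0.5, -0.4, -2.9]
gripper_width: 23.1
gripper_force: 59.6
```

```bash
python3 -c "
from h import *
p,r=pose();print(p,manip.get_obs()['ft_force'],manip.get_obs()['gripper_width'])
go([500.9,358.8,205],down(94.1),16)"
```

```text
[516.66301944 -67.94120614 210.03851795] [ 0.47827246 -0.44678411 -2.88466392] 23.090568687576237
0.889,-0.044,0.009,0.0001,0.0,-0.0008
0.889,-0.04,0.009,0.0001,0.0,-0.0008
0.889,-0.035,0.009,0.0001,0.0,-0.0008
0.889,-0.03,0.01,0.0001,0.0,-0.0008
0.889,-0.026,0.01,0.0001,0.0,-0.0008
0.889,-0.021,0.01,0.0001,0.0,-0.0008
0.89,-0.016,0.01,0.0001,0.0,-0.0008
0.89,-0.012,0.01,0.0001,0.0,-0.0008
0.89,-0.007,0.01,0.0001,0.0,-0.0008
0.89,-0.002,0.01,0.0001,0.0,-0.0008
0.89,0.003,0.01,0.0001,0.0,-0.0008
0.89,0.007,0.01,0.0001,0.0,-0.0008
0.89,0.012,0.01,0.0001,0.0,-0.0008
0.889,0.017,0.01,0.0001,0.0,-0.0008
0.889,0.021,0.01,0.0001,0.0,-0.0008
0.889,0.026,0.01,0.0001,0.0,-0.0008
```

Request:
play_rows(plan=[[0.5,-0.02,0,0,0,-0.0008,-1],[0.89,-0.04,0,0,0,-0.0008,-1],[0.89,-0.04,0,0,0,-0.0008,-1],[0.89,-0.03,0,0,0,-0.0008,-1],[0.89,-0.03,0,0,0,-0.0008,-1],[0.89,-0.02,0,0,0,-0.0008,-1],[0.89,-0.02,0,0,0,-0.0008,-1],[0.89,-0.02,0,0,0,-0.0008,-1]])

```text
t: 4.27
tcp_pos: [506.9, 135.4, 205.6]
ee_rot: [-0.0, 0.697, 0.717, -0.001]
ft_force: [0.3, -0.1, -2.8]
gripper_width: 23.1
gripper_force: 59.6
```

Request:
play_rows(plan=[[0.89,-0.01,0,0,0,-0.0008,-1],[0.89,0,0,0,0,-0.0008,-1],[0.89,0,0,0,0,-0.0008,-1],[0.89,0,0,0,0,-0.0008,-1],[0.89,0.01,0,0,0,-0.0008,-1],[0.89,0.02,0,0,0,-0.0008,-1],[0.89,0.02,0,0,0,-0.0008,-1],[0.89,0.02,0,0,0,-0.0008,-1]])

```text
t: 4.93
tcp_pos: [499.2, 348.7, 205.3]
ee_rot: [-0.0, 0.683, 0.731, -0.001]
ft_force: [0.2, -0.1, -2.3]
gripper_width: 23.3
gripper_force: 59.6
```

Request:
play_rows(plan=[[0.38,0,0.7,0,0,0,-1],[0,0,0.9,0,0,0,-1],[0,0,0.9,0,0,0,-1],[0,0,0.7,0,0,0,-1],[0,0,0,0,0,0,-1],[0,0,0,0,0,0,-1]])

```text
t: 5.43
tcp_pos: [498.4, 358.6, 109.4]
ee_rot: [-0.0, 0.683, 0.731, -0.001]
ft_force: [1.1, 0.2, -3.2]
gripper_width: 23.1
gripper_force: 59.4
```

Run:
```python
from m import *
p,r=pose();print(p,r.as_matrix().round(3).tolist())
for n in("top","side"):
    c=manip.read_camera(n);np.savez(f"{n}1.npz",**c)
a=crop(load(0,"top1.npz"),130,140,70,70,5,"");b=crop(load(0,"side1.npz"),205,70,85,90,5,"")
o=np.zeros((450,790,3),np.uint8);o[:350,:350]=a;o[:,360:785]=b;cv2.imwrite("pics/d.png",o)
```

```text
[498.42103019 358.57691706 109.4397463 ] [[-0.067, 0.998, -0.003], [0.998, 0.067, -0.002], [-0.001, -0.003, -1.0]]
```

View pics/d.png

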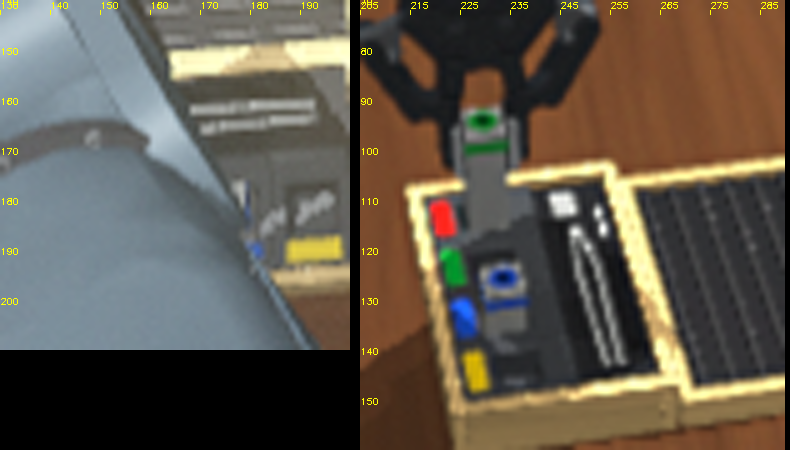

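The side view shows the block in the jaws with its top at (229.5,94) and its foot at about (230.5,114), above the green pocket. The arm hides the top view. Next I'll check the block's offset in the hand.

Run:
```python
from m import *
s=load(0,"side1.npz")
im=s["color"];print(im[88:102,224:236].min(2).tolist());
for z in(139.5,141.5):
  k=rect(s,222,89,14,10,lambda i:((i.min(2)>120))|((i[...,1]-i[...,2]>40)&(i[...,1]>80)));fit(s,k,z,"blk")
  print(k.min(0),k.max(0))
# green ring centroid
g=im.astype(int);m=(g[...,1]-g[...,2]>40)&(g[...,1]-g[...,0]>30);m[97:]=0;m[:88]=0
v,u=np.nonzero(m);print("ring",u.mean(),v.mean(),onz(s,[u.mean(),v.mean()],141.5))
s0=load("side").copy();g=s0["color"].astype(int);m=(g[...,1]-g[...,2]>40)&(g[...,1]-g[...,0]>30);m[:215]=0;m[231:]=0;m[:,:240]=0;m[:,270:]=0
v,u=np.nonzero(m);print("ring0",u.mean(),v.mean(),onz(s0,[u.mean(),v.mean()],120))
t0=load("top");g=t0["color"].astype(int);m=(g[...,1]-g[...,2]>40)&(g[...,1]-g[...,0]>30);m[:167]=0;m[175:]=0;m[:,:316]=0;m[:,323:]=0
v,u=np.nonzero(m);print("ring0t",u.mean(),v.mean(),onz(t0,[u.mean(),v.mean()],120))
```

```text
[[22, 35, 46, 47, 46, 45, 44, 43, 45, 37, 29, 21], [23, 32, 44, 45, 45, 45, 41, 41, 43, 37, 31, 26], [29, 39, 47, 49, 44, 44, 47, 54, 61, 47, 26, 24], [28, 59, 79, 96, 73, 58, 73, 96, 111, 60, 24, 23], [34, 96, 127, 143, 96, 67, 84, 116, 139, 78, 29, 24], [36, 101, 99, 57, 21, 10, 14, 34, 96, 78, 55, 61], [48, 76, 74, 29, 4, 2, 1, 19, 81, 96, 82, 105], [87, 80, 97, 73, 53, 40, 41, 73, 119, 135, 79, 100], [108, 80, 126, 127, 111, 92, 93, 118, 124, 130, 78, 99], [103, 72, 125, 130, 122, 115, 108, 96, 89, 89, 63, 101], [102, 73, 87, 90, 89, 85, 72, 60, 49, 44, 43, 100], [103, 72, 36, 23, 17, 16, 14, 16, 21, 24, 35, 100], [103, 74, 38, 36, 44, 49, 54, 57, 66, 67, 47, 100], [101, 77, 73, 85, 94, 97, 97, 98, 99, 97, 64, 99]]
blk c [500.1 364. ] size 17.0 16.4 longdir deg 51.7
[225.9375  91.6875] [231.9375  95.6875]
blk c [500.  361.5] size 17.0 16.4 longdir deg 51.7
[225.9375  91.6875] [231.9375  95.6875]
ring 382.7112676056338 92.08450704225352 [[928.77050421 318.60695905 141.5       ]]
ring0 253.41860465116278 227.3953488372093 [[515.97537148 -66.74386599 120.        ]]
ring0t 318.48275862068965 170.41379310344828 [[515.45081714 -67.4968214  120.        ]]
```

Request:
play_rows(plan=[[0.02,0.06,0.3,0,0,0,-1],[0,0,0.5,0,0,0,-1],[0,0,0.2,0,0,0,-1],[0,0,0.1,0,0,0,-1],[0,0,0.1,0,0,0,-1],[0,0,0,0,0,0,-1]])

```text
t: 6.03
tcp_pos: [501.0, 359.8, 74.7]
ee_rot: [0.0, 0.683, 0.731, 0.0]
ft_force: [0.1, -0.8, -3.7]
gripper_width: 23.2
gripper_force: 59.5
```

Request:
play_rows(plan=[[0,0,0.1,0,0,0,-1],[0,0,0.1,0,0,0,-1]])

```text
t: 6.2
tcp_pos: [501.2, 360.0, 69.1]
ee_rot: [0.0, 0.683, 0.731, 0.001]
ft_force: [0.5, -0.7, -4.3]
gripper_width: 23.3
gripper_force: 59.5
```

Request:
play_rows(plan=[[0,0,0.1,0,0,0,-1],[0,0,0.1,0,0,0,-1],[0,0,0.1,0,0,0,-1],[0,0,0,0,0,0,-1]])

```text
t: 6.53
tcp_pos: [500.6, 359.6, 59.0]
ee_rot: [-0.0, 0.683, 0.731, -0.0]
ft_force: [0.1, 1.4, -4.0]
gripper_width: 23.0
gripper_force: 59.5
```

Request:
play_rows(plan=[[0,0,0.1,0,0,0,-1],[0,0,0.05,0,0,0,-1],[0,0,0,0,0,0,-1]])

```text
t: 6.78
tcp_pos: [500.8, 359.7, 54.8]
ee_rot: [-0.0, 0.683, 0.731, -0.0]
ft_force: [-0.6, 0.4, -2.8]
gripper_width: 22.9
gripper_force: 59.5
```

Request:
play_rows(plan=[[0,0,0.06,0,0,0,-1],[0,0,0,0,0,0,-1]])

```text
t: 6.95
tcp_pos: [500.9, 359.7, 53.2]
ee_rot: [-0.0, 0.683, 0.731, -0.0]
ft_force: [-0.0, 0.2, -3.7]
gripper_width: 23.2
gripper_force: 59.5
```

Request:
play_rows(plan=[[0,0,0.05,0,0,0,-1],[0,0,0,0,0,0,-1]])

```text
t: 7.12
tcp_pos: [501.1, 359.9, 52.1]
ee_rot: [0.0, 0.683, 0.731, 0.0]
ft_force: [-0.6, 0.1, -1.7]
gripper_width: 22.7
gripper_force: 59.9
```

Request:
play_rows(plan=[[0,0,0.05,0,0,0,-1],[0,0,0,0,0,0,-1]])

```text
t: 7.28
tcp_pos: [501.1, 360.0, 52.1]
ee_rot: [0.0, 0.683, 0.731, 0.0]
ft_force: [-5.7, -2.9, 16.1]
gripper_width: 23.0
gripper_force: 62.2
```

Request:
play_rows(plan=[[0,0,0.03,0,0,0,-1],[0,0,0,0,0,0,-1]])

```text
t: 7.45
tcp_pos: [501.2, 360.1, 52.1]
ee_rot: [0.0, 0.683, 0.731, 0.0]
ft_force: [-8.8, -4.6, 24.7]
gripper_width: 23.4
gripper_force: 63.5
```

Request:
play_rows(plan=[[0,0,-0.06,0,0,0,-1],[0,0,0,0,0,0,-0.3],[0,0,0,0,0,0,0],[0,0,0,0,0,0,0.2],[0,0,0,0,0,0,0.2],[0,0,-0.3,0,0,0,0.2],[0,0,-0.7,0,0,0,0.2],[0,0,-0.9,0,0,0,0.2]])

```text
t: 8.12
tcp_pos: [500.1, 359.2, 107.9]
ee_rot: [-0.0, 0.683, 0.731, -0.002]
ft_force: [-0.8, -0.6, 0.9]
gripper_width: 51.2
gripper_force: 0.0
```

Request:
play_rows(plan=[[0,0,-0.9,0,0,0,0.2],[0,0,-0.9,0,0,0,0.2],[0,0,-0.9,0,0,0,0.2],[-0.5,0,-0.5,0,0,0,0.2],[-0.9,0,0,0,0,0,0.2],[-0.9,0,0,0,0,0,0.2],[-0.9,0,0,0,0,0,0.2],[-0.9,0,0,0,0,0,0.2]])

```text
t: 8.78
tcp_pos: [509.1, 235.9, 205.0]
ee_rot: [0.0, 0.683, 0.731, 0.0]
ft_force: [0.9, 0.5, -0.4]
gripper_width: 51.2
gripper_force: 0.0
```

Run:
```python
from m import *
for n in("side",):
    c=manip.read_camera(n);np.savez(f"{n}2.npz",**c)
crop(load(0,"side2.npz"),195,90,85,145,4,"pics/e.png")
th=np.radians(68.7);x=np.array([np.cos(th),np.sin(th)]);o=np.array([439.2,-174.1])
g=np.r_[o-46*x,60]; T=down(68.7,35); tcp=g+19*T.as_matrix()[:,2]
print("grasp",g,"tcp",tcp)
pre=tcp-90*T.as_matrix()[:,2];print("pre",pre,pose()[0])
go(pre+[0,0,100],T,21)
```

```text
grasp [ 422.4904434  -216.95779647   60.        ] tcp [ 426.44913798 -206.80426992   44.43611116]
pre [ 407.69742681 -254.89992199  118.15979514] [509.42966989 232.1846246  204.91231997]
-0.761,-0.212,-0.02,-0.001,0.0046,0.0032
-0.764,-0.197,-0.043,-0.001,0.0046,0.0032
-0.766,-0.181,-0.066,-0.001,0.0046,0.0032
-0.768,-0.165,-0.089,-0.001,0.0046,0.0032
-0.768,-0.149,-0.112,-0.001,0.0046,0.0032
-0.767,-0.132,-0.135,-0.001,0.0046,0.0032
-0.765,-0.116,-0.158,-0.001,0.0046,0.0032
-0.763,-0.099,-0.181,-0.001,0.0046,0.0032
-0.759,-0.083,-0.203,-0.001,0.0046,0.0032
-0.754,-0.066,-0.225,-0.001,0.0046,0.0032
-0.749,-0.049,-0.247,-0.001,0.0046,0.0032
-0.742,-0.033,-0.269,-0.001,0.0046,0.0032
-0.735,-0.016,-0.29,-0.001,0.0046,0.0032
-0.726,0.001,-0.311,-0.001,0.0046,0.0032
-0.717,0.017,-0.332,-0.001,0.0046,0.0032
-0.707,0.034,-0.352,-0.001,0.0046,0.0032
-0.695,0.05,-0.372,-0.001,0.0046,0.0032
-0.683,0.067,-0.391,-0.001,0.0046,0.0032
-0.67,0.083,-0.41,-0.001,0.0046,0.0032
-0.656,0.099,-0.429,-0.001,0.0046,0.0032
-0.642,0.115,-0.447,-0.001,0.0046,0.0032
```

View pics/e.png

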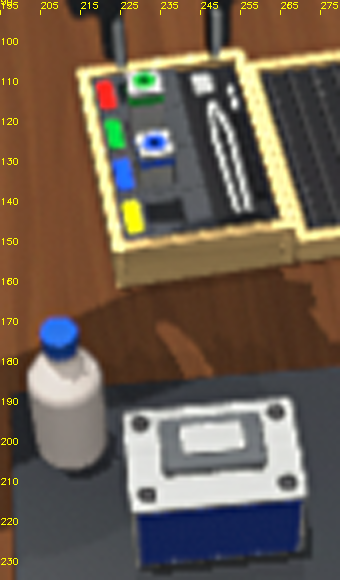

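The block stands home in the green pocket, with its top at (230,108) beside the blue block (233,125). Insert and cleaner are unmoved. With the fingers leaning, the tip must stay above the plate, so I'm re-planning the grip with a 30° lean.

Run:
```python
from m import *
th=np.radians(68.7);x=np.array([np.cos(th),np.sin(th)]);o=np.array([439.2,-174.1])
T=down(68.7,30); tcp=np.r_[o-42.5*x,57]
pre=tcp-90*T.as_matrix()[:,2];print("tcp",tcp,"pre",pre)
s=go(pre+[0,0,70],T,19)
go(pre,T,3,s)
```

```text
tcp [ 423.7618227  -213.69687717   57.        ] pre [ 407.41551733 -255.62298241  134.94228634]
-0.842,-0.235,0.001,-0.001,0.0043,0.0036
-0.847,-0.216,-0.023,-0.001,0.0043,0.0036
-0.851,-0.197,-0.048,-0.001,0.0043,0.0036
-0.853,-0.177,-0.072,-0.001,0.0043,0.0036
-0.855,-0.157,-0.096,-0.001,0.0043,0.0036
-0.855,-0.137,-0.12,-0.001,0.0043,0.0036
-0.854,-0.117,-0.144,-0.001,0.0043,0.0036
-0.852,-0.097,-0.168,-0.001,0.0043,0.0036
-0.85,-0.077,-0.192,-0.001,0.0043,0.0036
-0.846,-0.057,-0.215,-0.001,0.0043,0.0036
-0.84,-0.036,-0.238,-0.001,0.0043,0.0036
-0.834,-0.016,-0.261,-0.001,0.0043,0.0036
-0.827,0.004,-0.284,-0.001,0.0043,0.0036
-0.819,0.025,-0.306,-0.001,0.0043,0.0036
-0.809,0.045,-0.328,-0.001,0.0043,0.0036
-0.799,0.065,-0.35,-0.001,0.0043,0.0036
-0.787,0.085,-0.371,-0.001,0.0043,0.0036
-0.775,0.105,-0.391,-0.001,0.0043,0.0036
-0.761,0.125,-0.412,-0.001,0.0043,0.0036
-0.389,0.0,0.674,0.0,0.0,0.0
-0.389,0.0,0.674,0.0,0.0,0.0
-0.389,0.0,0.674,0.0,0.0,0.0
```

Request:
play_rows(plan=[[-0.84,-0.23,0,-0.001,0.0043,0.0036,0],[-0.85,-0.22,-0.02,-0.001,0.0043,0.0036,0],[-0.85,-0.2,-0.05,-0.001,0.0043,0.0036,0],[-0.85,-0.18,-0.07,-0.001,0.0043,0.0036,0],[-0.85,-0.16,-0.1,-0.001,0.0043,0.0036,0],[-0.86,-0.14,-0.12,-0.001,0.0043,0.0036,0],[-0.85,-0.12,-0.14,-0.001,0.0043,0.0036,0],[-0.85,-0.1,-0.17,-0.001,0.0043,0.0036,0]])

```text
t: 9.5
tcp_pos: [465.7, 30.8, 204.9]
ee_rot: [-0.061, 0.742, 0.661, 0.093]
ft_force: [1.0, -0.9, 0.2]
gripper_width: 43.0
gripper_force: 0.0
```

Request:
play_rows(plan=[[-0.85,-0.08,-0.19,-0.001,0.0043,0.0036,0],[-0.85,-0.06,-0.21,-0.001,0.0043,0.0036,0],[-0.84,-0.04,-0.24,-0.001,0.0043,0.0036,0],[-0.83,-0.02,-0.26,-0.001,0.0043,0.0036,0],[-0.83,0,-0.28,-0.001,0.0043,0.0036,0],[-0.82,0.02,-0.31,-0.001,0.0043,0.0036,0],[-0.81,0.05,-0.33,-0.001,0.0043,0.0036,0],[-0.8,0.07,-0.35,-0.001,0.0043,0.0036,0]])

```text
t: 10.17
tcp_pos: [422.2, -174.9, 204.7]
ee_rot: [-0.122, 0.786, 0.579, 0.183]
ft_force: [0.1, -0.7, -0.4]
gripper_width: 42.7
gripper_force: 0.0
```

Request:
play_rows(plan=[[-0.79,0.09,-0.37,-0.001,0.0043,0.0036,-0.2],[-0.77,0.11,-0.39,-0.001,0.0043,0.0036,-0.2],[-0.76,0.13,-0.41,-0.001,0.0043,0.0036,-0.2],[-0.39,0,0.67,0,0,0,-0.2],[-0.39,0,0.67,0,0,0,-0.2],[-0.39,0,0.67,0,0,0,-0.2],[0,0,0,0,0,0,-0.2],[0,0,0,0,0,0,-0.2]])

```text
t: 10.83
tcp_pos: [406.9, -250.8, 134.5]
ee_rot: [-0.145, 0.798, 0.545, 0.215]
ft_force: [-0.8, 0.0, -0.0]
gripper_width: 33.8
gripper_force: 0.0
```

Run:
```python
from m import *
print(pose()[0],manip.get_obs()["joints"].round(3),manip.get_obs()["gripper_width"])
T=down(68.7,30)
s=go([407.415,-255.62,134.94],T,1)
```

```text
[ 406.87123408 -250.80910411  134.51004588] [-0.897  0.475  1.846  0.496  1.15  -0.806] 33.84672725201586
-0.117,0.075,-0.084,0.0006,-0.0,-0.0
```

Request:
play_rows(plan=[[-0.12,0.07,0.3,0.0006,0,0,-0.2],[0,0,0.6,0,0,0,-0.2],[0,0,0.7,0,0,0,-0.2],[0,0,0.5,0,0,0,-0.2],[0,0,0.3,0,0,0,-0.2],[0,0,0,0,0,0,-0.2],[0,0,0,0,0,0,-0.2]])

```text
t: 11.42
tcp_pos: [421.4, -221.5, 70.7]
ee_rot: [-0.145, 0.797, 0.545, 0.214]
ft_force: [1.0, -0.9, 0.1]
gripper_width: 33.6
gripper_force: 0.0
```

Run:
```python
from m import *
p,r=pose();print(p)
T=down(68.7,30)
go([423.76,-213.7,57],T,1)
c=manip.read_camera("side");np.savez("side3.npz",**c);crop(c,180,235,80,100,6,"pics/f.png")
print(np.round(proj(c,p),1))
```

```text
[ 421.37000889 -221.51056478   70.72635198]
0.007,-0.021,0.532,0.0002,0.0002,0.0002
[[215.9 310.4]]
```

View pics/f.png

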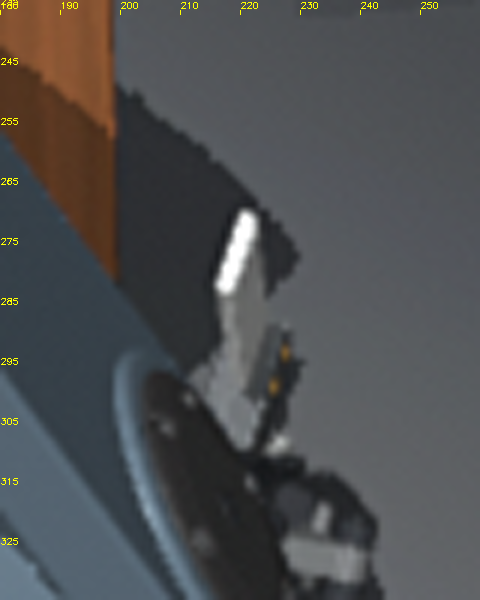

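The view shows the square unmoved (blade top at 219,277) with the gripper behind it. Fine approach next.

Request:
play_rows(plan=[[0,-0.02,0.2,0,0,0,-0.2],[0,0,0.2,0,0,0,-0.2],[0,0,0,0,0,0,-0.2]])

```text
t: 11.72
tcp_pos: [422.4, -214.9, 59.1]
ee_rot: [-0.146, 0.797, 0.545, 0.214]
ft_force: [-0.2, -0.4, 0.1]
gripper_width: 33.7
gripper_force: 0.0
```

Request:
play_rows(plan=[[0,0,0.1,0,0,0,-0.2],[0,0,0,0,0,0,-0.2]])

```text
t: 11.88
tcp_pos: [423.1, -213.8, 56.8]
ee_rot: [-0.146, 0.797, 0.545, 0.214]
ft_force: [0.6, 0.6, 0.6]
gripper_width: 34.2
gripper_force: 0.0
```

Request:
play_rows(plan=[[0,0,0,0,0,0,-0.4],[0,0,0,0,0,0,-0.5],[0,0,0,0,0,0,-0.6],[0,0,0,0,0,0,-1],[0,0,0,0,0,0,-1],[0,0,0,0,0,0,-1]], squeeze=70)

```text
t: 12.38
tcp_pos: [423.1, -214.3, 57.4]
ee_rot: [-0.145, 0.797, 0.545, 0.214]
ft_force: [-2.0, -2.2, 6.2]
gripper_width: 18.3
gripper_force: 68.7
```

Request:
play_rows(plan=[[0.1,0,-0.17,0,0,0,-1],[0.2,0,-0.35,0,0,0,-1],[0.2,0,-0.35,0,0,0,-1],[0,0,0,0,0,0,-1],[0,0,0,0,0,0,-1]])

```text
t: 12.8
tcp_pos: [423.4, -214.4, 88.1]
ee_rot: [-0.144, 0.797, 0.545, 0.214]
ft_force: [0.3, -0.9, -3.3]
gripper_width: 18.4
gripper_force: 68.8
```

Run:
```python
from m import *
p,r=pose();print(p,r.as_matrix().round(3).tolist(),manip.get_obs()["ft_force"])
c=manip.read_camera("side");np.savez("side4.npz",**c);crop(c,185,235,70,90,6,"pics/g.png")
t=manip.read_camera("top");np.savez("top4.npz",**t)
```

```text
[ 423.39387287 -214.42185776   88.07627719] [[0.314, 0.932, 0.183], [0.808, -0.363, 0.463], [0.498, 0.003, -0.867]] [ 0.27274528 -0.86987352 -3.31415973]
```

View pics/g.png

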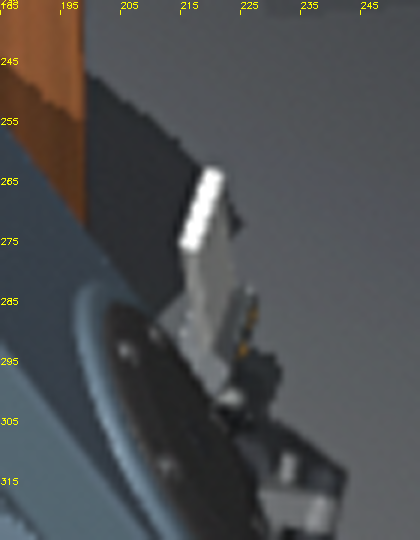

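Square lifted, blade top in the side view from (215,275) to (220,263). Measuring for tilt, then planning the approach to the face.

Run:
```python
from m import *
s=load(0,"side4.npz");t=load(0,"top4.npz")
a=rect(s,210,258,15,20,white);fit(s,a,180.7,"side blade")
k=t["color"].min(2)[185:210,355:380]
v,u=np.nonzero(k>170);print("top white",len(u),u.mean()+355 if len(u) else 0,v.mean()+185 if len(u) else 0)
if len(u):
    b=rect(t,357,188,20,16,white);fit(t,b,180.7,"top blade")
    print("tri",tri(cv2.minAreaRect(b.astype(np.float32))[0],cv2.minAreaRect(a.astype(np.float32))[0],t,s))
```

```text
side blade c [ 435.2 -186.4] size 28.4 6.8 longdir deg 69.0
top white 1 355.0 209.0
top blade c [ 421.7 -154.2] size 8.6 6.2 longdir deg 89.4
tri (array([ 431.37844936, -163.88280377,  132.42992292]), np.float64(4.814601698046389))
```

Run:
```python
from m import *
s=go([510.8,-83.9,88],down(89.55,30),9)
```

```text
0.493,0.128,0.281,0.0032,0.0,-0.0056
0.488,0.151,0.278,0.0032,0.0,-0.0056
0.482,0.173,0.275,0.0032,0.0,-0.0056
0.476,0.196,0.271,0.0032,0.0,-0.0056
0.468,0.218,0.267,0.0032,0.0,-0.0056
0.46,0.239,0.262,0.0032,0.0,-0.0056
0.452,0.26,0.257,0.0032,0.0,-0.0056
0.442,0.281,0.252,0.0032,0.0,-0.0056
0.432,0.302,0.246,0.0032,0.0,-0.0056
```

Request:
play_rows(plan=[[0.49,0.13,0.28,0.0032,0,-0.0056,-1],[0.49,0.15,0.28,0.0032,0,-0.0056,-1],[0.48,0.17,0.27,0.0032,0,-0.0056,-1],[0.48,0.2,0.27,0.0032,0,-0.0056,-1],[0.47,0.22,0.27,0.0032,0,-0.0056,-1],[0.46,0.24,0.26,0.0032,0,-0.0056,-1],[0.45,0.26,0.26,0.0032,0,-0.0056,-1],[0.44,0.28,0.25,0.0032,0,-0.0056,-1]])

```text
t: 13.57
tcp_pos: [501.3, -97.6, 87.4]
ee_rot: [-0.178, 0.698, 0.667, 0.187]
ft_force: [0.3, -1.2, -2.5]
gripper_width: 18.1
gripper_force: 68.7
```

Request:
play_rows(plan=[[0.43,0.3,0.25,0.0032,0,-0.0056,-1],[0,0,0,0,0,0,-1],[0,0,0,0,0,0,-1],[0,0,0,0,0,0,-1]])

```text
t: 13.9
tcp_pos: [510.4, -84.1, 87.5]
ee_rot: [-0.182, 0.686, 0.681, 0.184]
ft_force: [-0.9, 0.5, -2.6]
gripper_width: 18.1
gripper_force: 68.8
```

```bash
cat > f.py <<'E'
from m import *
def look(z,box=None):
    p,r=pose();print("tcp",p.round(2),"yaw",np.degrees(np.arctan2(*(r.as_matrix()[1::-1,0]))).round(2),"F",manip.get_obs()["ft_force"].round(2))
    s=manip.read_camera("side")
    pr=proj(s,[p[0],p[1]+30,z])[0].astype(int)
    im=s["color"];g=im.min(2)
    a=rect(s,pr[0]-8,pr[1]-10,16,20,lambda i:i.min(2)>170);c,_=fit(s,a,z,"blade top")
    b=rect(s,222,186,52,36,white);fit(s,b,110,"insert(+blade?)")
    return s
E
python3 - <<'E'
from f import *
s=look(180.7);crop(s,215,180,65,85,7,"pics/i.png")
go([510.8,-83.9,59],down(89.55,30),3)
E
```

```text
tcp [510.38 -84.1   87.46] yaw 89.61 F [-0.86  0.5  -2.62]
blade top c [506.5 -49.5] size 50.2 27.1 longdir deg 84.0
insert(+blade?) c [499.   -7.4] size 77.9 45.1 longdir deg 49.4
-0.154,0.004,0.278,0.0001,0.0001,0.0
-0.154,0.004,0.278,0.0001,0.0001,0.0
-0.154,0.004,0.278,0.0001,0.0001,0.0
```

View pics/i.png

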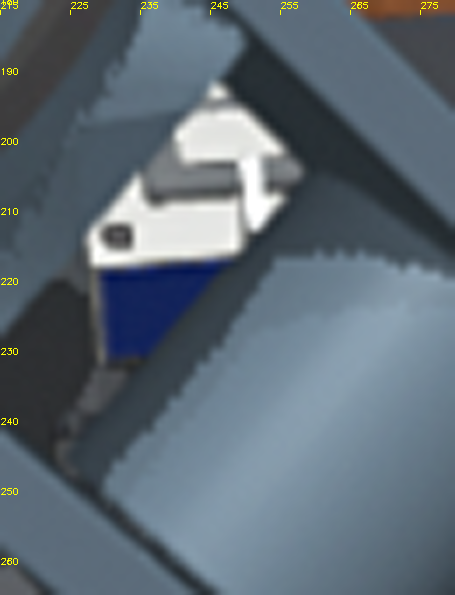

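The arm hides most of it, but the blade top at (250,207) stands in front of the insert's blue face, whose lower left corner is at (229,231). I've used all 10 views, so from here I go by force and masks.

Request:
play_rows(plan=[[-0.15,0,0.27,0,0,0,-1],[-0.15,0,0.27,0,0,0,-1],[-0.14,0.01,0.25,0,0,0,-1],[0,0,0,0,0,0,-1],[0,0,0,0,0,0,-1]])

```text
t: 14.37
tcp_pos: [510.8, -83.6, 60.0]
ee_rot: [-0.182, 0.686, 0.681, 0.184]
ft_force: [0.6, -0.4, -3.3]
gripper_width: 18.1
gripper_force: 68.7
```

Run:
```python
from f import *
p,r=pose();print(p,manip.get_obs()["ft_force"].round(2))
s=manip.read_camera("side")
o=p+[0.3,43.3,0];o[2]=p[2]-57.4+50
print("pred blade top ends",np.round(proj(s,[o+[-2.5,0,100],o+[2.5,0,100],o+[-2.5,-26,100],o+[2.5,-26,100]]),1).tolist())
print(s["color"].min(2)[200:228,244:260].tolist())
```

```text
[510.8080803  -83.56335338  59.99415659] [ 0.56 -0.41 -3.3 ]
pred blade top ends [[248.6, 209.2], [251.0, 209.0], [250.1, 219.4], [252.4, 219.1]]
[[105, 104, 105, 107, 106, 105, 106, 108, 102, 66, 41, 36, 39, 46, 67, 86], [101, 103, 103, 103, 102, 102, 104, 101, 77, 46, 38, 39, 38, 37, 47, 68], [99, 100, 101, 101, 101, 101, 103, 83, 50, 37, 39, 40, 40, 39, 38, 46], [98, 99, 100, 100, 100, 100, 95, 60, 37, 37, 39, 39, 40, 39, 38, 38], [96, 96, 96, 97, 97, 102, 96, 64, 40, 35, 39, 39, 42, 40, 40, 39], [94, 91, 91, 90, 93, 107, 119, 96, 57, 38, 35, 39, 40, 39, 40, 41], [93, 92, 89, 87, 90, 94, 97, 92, 71, 53, 40, 34, 37, 40, 40, 40], [90, 86, 86, 86, 102, 105, 122, 125, 127, 132, 98, 51, 33, 37, 39, 40], [75, 77, 118, 145, 178, 189, 214, 208, 217, 222, 187, 113, 51, 33, 36, 40], [67, 117, 195, 226, 231, 235, 244, 228, 226, 231, 234, 191, 114, 51, 34, 37], [113, 195, 229, 229, 228, 243, 255, 255, 238, 229, 233, 236, 194, 112, 49, 33], [188, 233, 233, 230, 229, 232, 255, 255, 241, 228, 229, 232, 236, 190, 107, 48], [231, 233, 230, 230, 226, 203, 255, 255, 236, 225, 227, 228, 233, 237, 188
[... 374 characters left out ...]
21, 6, 23, 40, 46, 49], [13, 10, 12, 6, 11, 65, 185, 255, 255, 174, 36, 22, 41, 49, 51, 53], [17, 17, 18, 15, 17, 57, 136, 255, 255, 158, 39, 37, 49, 52, 55, 56], [18, 20, 17, 14, 19, 59, 103, 137, 154, 77, 37, 45, 52, 53, 56, 58], [17, 21, 18, 16, 19, 63, 108, 127, 118, 63, 45, 49, 52, 55, 57, 57], [20, 16, 19, 17, 22, 67, 111, 122, 83, 52, 47, 53, 55, 57, 59, 59], [20, 19, 17, 17, 23, 70, 101, 77, 52, 48, 52, 54, 56, 58, 59, 60], [21, 19, 19, 18, 24, 63, 66, 51, 47, 51, 53, 57, 57, 59, 60, 60], [19, 19, 18, 15, 24, 47, 50, 49, 52, 54, 56, 58, 58, 59, 60, 61], [18, 20, 19, 21, 34, 45, 50, 51, 54, 55, 58, 58, 59, 60, 60, 74], [18, 18, 22, 35, 46, 51, 53, 54, 56, 57, 58, 59, 59, 61, 74, 100]]
```

Request:
play_rows(plan=[[-0.02,0,0.04,0,0,0,-1],[0.08,0,0.05,0,0,0,-1],[0.08,0,0.05,0,0,0,-1],[0.06,0,0.04,0,0,0,-1],[0,0,0,0,0,0,-1],[0,0,0,0,0,0,-1]])

```text
t: 14.92
tcp_pos: [511.3, -75.5, 59.2]
ee_rot: [-0.181, 0.685, 0.681, 0.184]
ft_force: [0.5, 0.1, -3.2]
gripper_width: 18.0
gripper_force: 68.8
```

Request:
play_rows(plan=[[0.029,0,0.017,0,0,0,-1],[0.0145,0,0.0085,0,0,0,-1],[0,0,0,0,0,0,-1]])

```text
t: 15.17
tcp_pos: [511.3, -74.2, 59.1]
ee_rot: [-0.181, 0.685, 0.681, 0.184]
ft_force: [0.5, 0.5, -2.9]
gripper_width: 18.4
gripper_force: 68.8
```

Run:
```python
from f import *
p,r=pose();print(p,manip.get_obs()["ft_force"].round(2),manip.get_obs()["ft_torque"].round(3))
```

```text
[511.28802256 -74.15666042  59.08372638] [ 0.45  0.48 -2.93] [-0.541 -0.038 -0.025]
```

Request:
play_rows(plan=[[0.0145,0,0.0085,0,0,0,-1],[0.0145,0,0.0085,0,0,0,-1],[0,0,0,0,0,0,-1]])

```text
t: 15.42
tcp_pos: [511.3, -73.2, 59.1]
ee_rot: [-0.181, 0.685, 0.681, 0.184]
ft_force: [0.6, 1.1, -2.4]
gripper_width: 18.4
gripper_force: 68.8
```

Request:
play_rows(plan=[[0.01,0,0.006,0,0,0,-1],[0,0,0,0,0,0,-1],[0,0,0,0,0,0,-1]])

```text
t: 15.67
tcp_pos: [511.3, -72.8, 59.1]
ee_rot: [-0.181, 0.685, 0.681, 0.184]
ft_force: [-0.6, -0.7, -3.8]
gripper_width: 18.3
gripper_force: 68.8
```

```bash
python3 -c "
from m import *
p,r=pose();print(p,manip.get_obs()['ft_force'].round(2),manip.get_obs()['ft_torque'].round(3))"
```

```text
[511.3031364  -72.84270899  59.06333746] [-0.6  -0.67 -3.82] [-0.546 -0.023  0.053]
```

Request:
play_rows(plan=[[0.01,0,0.006,0,0,0,-1],[0,0,0,0,0,0,-1],[0,0,0,0,0,0,-1]])

```text
t: 15.92
tcp_pos: [511.3, -72.5, 59.1]
ee_rot: [-0.181, 0.685, 0.681, 0.184]
ft_force: [-0.1, 0.1, -3.1]
gripper_width: 18.0
gripper_force: 68.8
```

```bash
python3 -c "
from m import *
p,r=pose();print(p,manip.get_obs()['ft_force'].round(2),manip.get_obs()['ft_torque'].round(3))"
```

```text
[511.30712994 -72.50198259  59.06732178] [-0.12  0.07 -3.08] [-0.566  0.012  0.022]
```

Request:
play_rows(plan=[[0.01,0,0.006,0,0,0,-1],[0,0,0,0,0,0,-1],[0,0,0,0,0,0,-1]])

```text
t: 16.17
tcp_pos: [511.3, -72.1, 59.0]
ee_rot: [-0.181, 0.685, 0.681, 0.184]
ft_force: [-0.3, 0.0, -2.3]
gripper_width: 18.2
gripper_force: 68.8
```

```bash
python3 -c "
from m import *
p,r=pose();print(p,manip.get_obs()['ft_force'].round(2),manip.get_obs()['ft_torque'].round(3))"
```

```text
[511.32220208 -72.13780608  59.04867246] [-0.28  0.03 -2.33] [-0.552 -0.026 -0.019]
```

Request:
play_rows(plan=[[0.01,0,0.006,0,0,0,-1],[0,0,0,0,0,0,-1],[0,0,0,0,0,0,-1]])

```text
t: 16.42
tcp_pos: [511.3, -71.8, 59.1]
ee_rot: [-0.181, 0.685, 0.681, 0.184]
ft_force: [0.4, 0.1, -3.3]
gripper_width: 18.1
gripper_force: 68.8
```

Request:
play_rows(plan=[[0.01,0,0.006,0,0,0,-1],[0,0,0,0,0,0,-1],[0,0,0,0,0,0,-1]])

```text
t: 16.67
tcp_pos: [511.3, -71.5, 59.0]
ee_rot: [-0.181, 0.685, 0.681, 0.184]
ft_force: [-0.6, 0.4, -3.5]
gripper_width: 18.3
gripper_force: 68.8
```

Request:
play_rows(plan=[[0.01,0,0.006,0,0,0,-1],[0,0,0,0,0,0,-1],[0,0,0,0,0,0,-1]])

```text
t: 16.92
tcp_pos: [511.3, -71.3, 59.0]
ee_rot: [-0.181, 0.685, 0.681, 0.184]
ft_force: [0.2, -2.9, -3.8]
gripper_width: 18.1
gripper_force: 68.9
```

```bash
python3 -c "
from m import *
p,r=pose();print(p,manip.get_obs()['ft_force'].round(2),manip.get_obs()['ft_torque'].round(3))"
```

```text
[511.34256501 -71.32869034  58.98352333] [ 0.2  -2.89 -3.81] [-0.963  0.062  0.038]
```

Request:
play_rows(plan=[[-0.024,0,0.032,0,0,0,-1],[0,0,0,0,0,0,-1],[0,0,0,0,0,0,-1]])

```text
t: 17.17
tcp_pos: [511.4, -71.3, 57.8]
ee_rot: [-0.181, 0.685, 0.681, 0.184]
ft_force: [-0.2, -2.8, -4.3]
gripper_width: 18.0
gripper_force: 69.0
```

Request:
play_rows(plan=[[-0.006,0,0.01,0,0,0,-1],[0,0,0,0,0,0,-1],[0,0,0,0,0,0,-1]])

```text
t: 17.42
tcp_pos: [511.4, -71.3, 57.5]
ee_rot: [-0.181, 0.685, 0.681, 0.184]
ft_force: [0.4, -2.5, -2.4]
gripper_width: 18.3
gripper_force: 69.1
```

Request:
play_rows(plan=[[-0.006,0,0.01,0,0,0,-1],[0,0,0,0,0,0,-1],[0,0,0,0,0,0,-1]])

```text
t: 17.67
tcp_pos: [511.5, -71.3, 57.4]
ee_rot: [-0.181, 0.685, 0.681, 0.184]
ft_force: [-1.9, -3.0, 3.7]
gripper_width: 18.1
gripper_force: 69.7
```

```bash
python3 -c "
from m import *
p,r=pose();print(p,manip.get_obs()['ft_force'].round(2),manip.get_obs()['ft_torque'].round(3))"
```

```text
[511.46152286 -71.33591209  57.43746869] [-1.87 -3.02  3.72] [-0.472  0.221  0.081]
```

Request:
play_rows(plan=[[0,0,0,0,0,0,-1],[0,0,0,0,0,0,-1],[0,0,0,0,0,0,-1]], squeeze=20)

```text
t: 17.92
tcp_pos: [511.4, -71.3, 57.4]
ee_rot: [-0.181, 0.685, 0.681, 0.184]
ft_force: [-1.6, -3.2, 5.0]
gripper_width: 18.3
gripper_force: 70.1
```

Request:
play_rows(plan=[[0,0,0,0,0,0,-0.45],[0,0,0,0,0,0,-0.35],[0,0,0,0,0,0,-0.25],[0,0,0,0,0,0,-0.2],[0,0,0,0,0,0,-0.2]])

```text
t: 18.33
tcp_pos: [511.3, -71.1, 57.1]
ee_rot: [-0.181, 0.685, 0.681, 0.184]
ft_force: [0.1, -0.4, -0.1]
gripper_width: 34.1
gripper_force: 0.0
```

```bash
python3 -c "
from m import *
p,r=pose();print(p,manip.get_obs()['ft_force'].round(2),manip.get_obs()['ft_torque'].round(3))
s=manip.read_camera('side');print(s['color'].min(2)[207:228,246:258].tolist())
k=[[511.2,-28.6,150],[511.2,-54.6,150]];print(proj(s,k).round(1).tolist())"
```

```text
[511.27156948 -71.10340192  57.05565829] [ 0.1  -0.39 -0.09] [-0.301  0.011 -0.001]
[[75, 69, 113, 242, 255, 243, 154, 126, 136, 140, 149, 147], [142, 142, 174, 218, 255, 255, 233, 219, 231, 236, 241, 233], [232, 232, 227, 198, 255, 255, 239, 228, 230, 234, 231, 187], [229, 230, 226, 158, 255, 255, 241, 229, 232, 237, 192, 102], [231, 232, 230, 162, 255, 255, 239, 231, 236, 223, 134, 57], [230, 232, 229, 160, 255, 255, 236, 231, 220, 139, 63, 45], [230, 232, 230, 157, 255, 255, 250, 227, 140, 62, 42, 50], [232, 235, 233, 152, 246, 255, 254, 168, 76, 42, 50, 55], [229, 229, 219, 146, 237, 255, 200, 90, 45, 48, 55, 57], [158, 141, 124, 109, 131, 120, 72, 44, 46, 54, 56, 58], [49, 37, 38, 95, 81, 49, 42, 48, 54, 56, 58, 60], [12, 9, 22, 77, 58, 48, 51, 55, 56, 58, 60, 60], [18, 16, 28, 47, 49, 52, 54, 56, 57, 59, 60, 61], [20, 27, 44, 51, 52, 54, 57, 57, 59, 59, 61, 60], [25, 39, 49, 53, 54, 55, 57, 59, 60, 61, 60, 62], [40, 48, 52, 55, 55, 58, 58, 60, 62, 61, 60, 68], [49, 53, 54, 56, 57, 58, 60, 60, 61, 61, 62, 81], [52, 52, 55, 57, 59, 60, 60, 63, 62, 63, 77, 101], [54, 56, 55, 60, 60, 60, 62, 62, 61, 65, 99, 108], [54, 57, 57, 58, 61, 62, 63, 61, 63, 77, 102, 109], [56, 58, 58, 60, 61, 62, 62, 61, 77, 101, 108, 109]]
[[249.2, 205.3], [250.6, 215.3]]
```

Request:
play_rows(plan=[[0,0,-0.2,0,0,0,-0.2],[0,0,-0.4,0,0,0,-0.2],[0,0,-0.7,0,0,0,-0.2],[0,0,-0.9,0,0,0,-0.2],[0,0,-0.9,0,0,0,-0.2],[-0.5,0,-0.9,0,0,0,-0.2],[-0.9,0,-0.5,0,0,0,-0.2],[-0.9,0,-0.5,0,0,0,-0.2]])

```text
t: 19.05
tcp_pos: [510.4, -207.9, 155.1]
ee_rot: [-0.18, 0.685, 0.681, 0.184]
ft_force: [-0.7, 0.2, -0.6]
gripper_width: 34.0
gripper_force: 0.0
```

Request:
play_rows(plan=[[-0.9,0,-0.5,0,0,0,-0.2],[-0.9,0,-0.5,0,0,0,-0.2],[-0.9,-0.2,-0.5,0,0,0,-0.2],[-0.9,-0.3,-0.5,0,0,0,-0.2],[-0.9,-0.3,-0.5,0,0,0,-0.2],[-0.9,-0.3,-0.5,0,0,0,-0.2],[-0.9,-0.3,-0.5,0,0,0,-0.2],[0,0,0,0,0,0,-0.2]])

```text
t: 19.72
tcp_pos: [464.2, -427.2, 150.0]
ee_rot: [-0.18, 0.687, 0.68, 0.183]
ft_force: [0.0, 0.4, 0.1]
gripper_width: 34.3
gripper_force: 0.0
```

Run:
```python
from m import *
print(pose()[0])
S=manip.read_camera("side");T=manip.read_camera("top")
t0,s0=load("top"),load("side")
bl=lambda i:i.min(2)>243
fit(S,rect(S,246,203,9,16,bl),150,"blade side")
for n,c,c0,b in(("top",T,t0,(272,150,30,48)),("side",S,s0,(222,186,22,36))):
    a=rect(c,*b,white);a0=rect(c0,*b,white);fit(c,a,110,n+" ins now");fit(c0,a0,110,n+" ins then")
# stock/blade in top: difference image
print(T["color"].min(2)[163:184,300:332].tolist())
print("pred top blade ends",proj(T,[[511.2,-28.6,150],[511.2,-54.6,150],[511.2,-28.6,70],[511.2,-94.6,70]]).round(1).tolist())
d=cv2.absdiff(T["color"],t0["color"]).max(2);d[:, :240]=0
n,l,st,ce=cv2.connectedComponentsWithStats((d>25).astype(np.uint8));print([s.tolist() for s in st[1:] if s[4]>6])
```

```text
[ 464.18421301 -427.15362496  149.98559586]
blade side c [512.7 -42.1] size 24.2 4.5 longdir deg -90.0
top ins now c [511.    8.8] size 102.6 66.8 longdir deg -0.6
top ins then c [510.9   8.8] size 102.9 66.9 longdir deg -0.6
side ins now c [482.3   6.7] size 72.6 42.6 longdir deg 86.6
side ins then c [481.7   6.8] size 73.1 42.4 longdir deg 85.5
[[236, 236, 237, 109, 124, 122, 124, 126, 128, 128, 127, 128, 126, 127, 129, 126, 127, 127, 126, 126, 126, 126, 126, 124, 124, 125, 124, 125, 124, 123, 124, 125], [236, 236, 238, 121, 124, 122, 123, 129, 127, 125, 127, 128, 127, 127, 126, 128, 126, 127, 127, 124, 126, 126, 128, 126, 127, 125, 127, 124, 123, 125, 125, 124], [236, 235, 239, 135, 125, 126, 124, 128, 130, 128, 128, 127, 128, 127, 128, 127, 127, 127, 129, 127, 126, 126, 125, 126, 130, 125, 123, 126, 127, 125, 123, 125], [235, 236, 241, 134, 124, 126, 126, 128, 132, 130, 128, 129, 128, 129, 129, 128, 129, 126, 127, 127, 127, 129, 126, 127, 126, 127, 126, 126, 126, 126, 124, 123], [235, 236, 242, 132, 127, 125, 123, 126, 130, 130, 130, 128, 129, 130, 129, 126, 128, 129, 127, 127, 1
[... 2254 characters left out ...]
 113, 111, 111, 116, 125, 124, 124, 128, 125, 127], [240, 238, 238, 150, 130, 130, 129, 129, 133, 132, 133, 133, 132, 133, 133, 133, 132, 132, 131, 130, 128, 128, 130, 129, 128, 128, 129, 127, 128, 127, 127, 128], [241, 239, 240, 152, 130, 129, 131, 128, 134, 134, 132, 132, 132, 132, 132, 133, 135, 131, 130, 131, 130, 130, 129, 129, 128, 130, 127, 128, 125, 129, 128, 125]]
pred top blade ends [[304.6, 169.6], [314.9, 169.5], [301.9, 176.1], [326.3, 175.9]]
[[240, 151, 272, 233, 41747], [305, 166, 21, 13, 175], [304, 180, 22, 1, 22], [240, 289, 10, 13, 66], [269, 358, 15, 26, 155], [332, 359, 14, 25, 152], [308, 373, 5, 5, 16], [295, 375, 4, 5, 13], [316, 376, 5, 5, 16], [286, 378, 6, 6, 18]]
```

```bash
python3 -c "
from plant import manip
print(manip.finish_job())"
```

```text
the job is handed in; nothing more can be done
None
```

The job is handed in at about 20 s of the 61 s allowed: the setting block is home in the green slot, and the square stands upright against the blue face, about 1 mm off its middle, with the insert unmoved; flushness was judged by contact force and camera masks, not seen directly.

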